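Clear the cup and flip the tea caddy open

TASK

First push the white cup sideways along the counter until it stands wholly clear of the front of the tall tin, past its left or right side. Then push the tall tin's lid up by its front lip and over past upright, so that it lies back open by itself. Only touch and push with the fingertips or the outside of the fingers: lift nothing, keep the cup upright, do not shove the tin out of its place, and leave the low tin, the jar and the spoon alone.

Things in the scene. Friction and masses are not known exactly. Their poses are not given: they have to be found in the camera images.
- caddy: the tall tin, bare metal, loose but heavy (about 1.4 kg): 110 mm deep (its x), 120 mm wide (its y), 105 mm tall, 110 mm with the shut lid. Origin at the centre of its underside, on the counter; x points to its back (hinge side), y to its left, z up; the front with the lip faces -x, roughly towards the robot.
- caddy_lid (a joint): angle of the tall tin's lid: 0 shut, 1.57 upright, 1.95 fully back at its stop. Hinged along the top of the tin's back (y axis). The lid is a 5 mm plate of about 120 g with a loose hinge: below about 1.6 it falls shut, beyond it falls open.
- caddy_lip (a point): middle of the front edge of the lid's thumb lip, at its underside; moves with the lid. The lip is a flat tongue 56 mm wide and 4 mm thick that stands out 26 mm in front of the tin, its underside 105 mm above the counter when shut, with free space below it.
- caddy_hinge (a point): middle of the lid's hinge line, at the top of the tin's back, 105 mm above the counter; the lip's front edge is 136 mm from it.
- cup: straight-sided white ceramic cup without a handle, 80 mm across, 80 mm tall, about 0.3 kg, loose, standing in front of the tall tin, in the way. Origin at the centre of its underside. It slides upright when pushed low, and tends to tip if pushed near the rim.
- flat_tin: the low tin, same metal and make, 110 mm deep, 160 mm wide, 60 mm tall, shut; stands to one side of the tall tin; to be left alone. Origin at the centre of its underside; axes as for the tall tin.
- flat_tin_lid (a joint): angle of the low tin's lid, 0 shut; to be left shut.
- jar: glass jar with a steel cap, 72 mm across, 110 mm tall, standing beyond the tins; to be left alone. Origin at the centre of its underside.
- spoon: steel spoon 140 mm long, lying in front of the low tin, roughly parallel to its front; to be left alone. Its origin lies along its length, its x axis runs from the handle to the bowl.
Mind the look-alikes: they are no part of the job. Leave any red look-alike of the cup alone.

How it is judged (in metres and radians):
On the way, in this order (a step that is already met when the one before it is completed fails the run):
1. the cup stands upright on the counter, wholly clear of the tall tin's front, to its left or right ((y of cup in the frame of caddy above 0.097 m or y of cup in the frame of caddy below -0.097 m) and height (world z) of cup below 0.006 m and angle between cup's own z axis and vertical below 0.1 rad and linear speed of cup below 0.03 m/s and value of joint caddy_lid below 0.3 rad), for 0.2 s.
2. the tall tin's lid is past upright (value of joint caddy_lid above 1.65 rad), for 0.1 s.
At the end, for the whole second after the job is handed in: Tall tin's lid rests open (over 1.8 rad); cup upright and still on the counter, centre over 97 mm left or right of the tall tin's centre along its width; tall tin within 40 mm of its start; low tin shut; low tin, jar and spoon within 30 mm of their starts ((y of cup in the frame of caddy above 0.097 m or y of cup in the frame of caddy below -0.097 m) and height (world z) of cup below 0.006 m and angle between cup's own z axis and vertical below 0.1 rad and value of joint caddy_lid above 1.8 rad and velocity of joint caddy_lid between -0.05 and 0.05 rad/s and linear speed of each of cup, caddy below 0.01 m/s and distance of caddy from where it was at the start of the episode below 0.04 m and angle between caddy's own z axis and vertical below 0.05 rad and value of joint flat_tin_lid below 0.1 rad and distance of each of flat_tin, jar, spoon from where it was at the start of the episode below 0.03 m); the robot touches nothing.
It fails at once if the cup is lifted off the counter or tipped (height (world z) of cup above 0.02 m or angle between cup's own z axis and vertical above 0.5 rad).
It fails at once if the tall tin is lifted or tipped (height (world z) of caddy above 0.015 m or angle between caddy's own z axis and vertical above 0.2 rad).
It fails at once if the tall tin is shoved more than 40 mm (distance of caddy from where it was at the start of the episode above 0.04 m).
It fails at once if the low tin's lid is opened (value of joint flat_tin_lid above 0.15 rad).
It fails at once if the low tin, the jar or the spoon is moved more than 30 mm (distance of any of flat_tin, jar, spoon from where it was at the start of the episode above 0.03 m).
It also fails if it takes over 61 s, if anything falls off the work surface, if the arm or the gripper's body presses on something with over 40 N, if the wrist force passes 120 N, or if a joint passes its speed limit or range.

ROBOT

A 7-joint arm with a two-finger parallel gripper is mounted at the origin on the work surface. World frame = base frame: x ahead of the robot, y to its left, z up, the work surface at z = 0. Lengths are in m, angles in degrees, forces in N, time in s.
With the tool pointing down it reaches from about 0.425 to 0.975 m from the base axis. Payload 16.7 kg.
Tool frame: the origin (TCP) lies between the finger pads; the fingertips stand 17 mm ahead of it and the grasp point (between the pads) lies 2 mm behind it; z points along the fingers, y is the line along which they close (so a half turn about z gives the same grasp; the last joint's range is limited). The gripper opens to 85 mm and grips with 20 to 120 N. Pads are 22 mm wide; open, the fingers measure 114 mm over their backs; the gripper's body (76 mm by 85 mm) begins 54 mm behind the grasp point. The pads swing forward as they close: fully open they stand 13 mm farther back than shut.
Start: joints at [64.601, 24.414, 4.234, 92.017, -1.954, 63.644, -3.845], TCP at [0.195, -0.646, 0.248] pointing down, gripper open.
Joint ranges: [-163.25, 163.25], [-28.42, 122.38], [-70.27, 78.77], [12.13, 141.07], [-58.53, 238.53], [9.26, 117.41], [-156.51, 156.51]. Speed limits (degrees/s): [108.29, 108.29, 136.94, 136.94, 172.46, 172.46, 172.46].

INTERFACE

Orientations are given as [roll, pitch, yaw] about the fixed x, y, z axes, in that order (R = Rz(yaw) Ry(pitch) Rx(roll)).
In Python, from rig import manip gives the robot as it stands.
- The arm moves only by the tool drive_tool, never from a script. Its argument "increments" is a list of rows, each an object with "offset": the shift along the tool's x, y, z in mm, a list of three; "angular": the turn, a rotation vector about the tool's x, y, z in degrees, a list of three. In form: [{"offset": [dx, dy, dz], "angular": [wx, wy, wz]}, ...]. A call has 1 to 20 rows; each row is the pose to reach, as a shift and turn from the pose commanded when the call began, along the tool's axes at that moment; what a row does not reach only later rows make up. A row lasts 1/8 s, in which the tool goes at most 62.5 mm and 10.7 degrees, less where a joint would pass 70% of its speed; a pose out of reach is approached as far as the arm can. A call with a gripper value outside its range is refused whole. "hand" is the opening in per cent of the stroke, from 0 (shut) to 100 (fully open), set as the call begins (left out, the last holds). The fingers move at their own pace and stop on an object; "force" is the grip in N (left out, the last holds). Time passes only in rows, so rows that repeat a pose let the fingers close. It gives the time, the measured TCP pose, the force, the opening and the grip force at its end, in the units of the state.
- manip.sense(): the state, without advancing time (a new reading comes with each control period).
- manip.camera(name): name is "scene" or "top"; returns a dict with "img" (420x560x3 uint8, red, green, blue), "fx", "fy", "cx", "cy" (pixels), "k1" (the pictures are not rectified: a ray, as slopes to the right and down, at radius r is drawn at 1 + k1 r^2 times it, then the intrinsics apply), "extrinsics" (4x4, takes a point from world to camera coordinates). Camera axes: x right, y down, z forward; pixel columns grow to the right and rows downward; lengths in m; the calibration is good to about 2 mm. A picture is of the moment at which its call begins. There is no depth.
- manip.close_job(): hands the job in; it is judged then, once.
The state is a dict: "time_s": time; "joint_positions": joint angles; "joint_vel": joint speeds; "effort": joint torques, N m; "tcp_pos": TCP position; "tcp_rot": TCP orientation; "ft_force": force on the tool from outside, world axes, zero at the start; "moment": the same for the moment, N m; "width": opening from 0.0 (shut) to 1.0 (fully open); "grip_force": force on a finger pad.
Only numpy, scipy, OpenCV 4.12 (cv2) and the standard library are available. Lean on these libraries where they do the work, as an engineer would, in place of code of your own. Each camera call takes 0.05 s, during which the arm holds its last target. There are 200 camera calls.

## Working session

There is one attempt and no reset: what is moved stays moved. The work goes in short steps, Python scripts to look and compute and a tool call to move; the robot and the scene stay as the last step left them, time stands still between calls to the robot, and variables do not carry over. Pictures are saved under pics/ and viewed, at most 10 in all, crops included, and the job is handed in when it is done.

Besides the shell and the picture viewer there is one more tool, called after ">>>" by a JSON object that holds its "op" and its "data", one argument or row to a line. drive_tool: Moves the arm, as the interface text tells. Its arguments: {"type":"object","properties":{"increments":{"type":"array","items":{"type":"object","properties":{"offset":{"type":"array","items":{"type":"number"}},"angular":{"type":"array","items":{"type":"number"}}}}},"hand":{"type":"number"},"force":{"type":"number"}},"required":["increments"]}

```bash
ls; mkdir -p pics; cat > h.py <<'E'
import numpy as np, cv2
from rig import manip
def cam(n):
    c=manip.camera(n); c['K']=np.array([[c['fx'],0,c['cx']],[0,c['fy'],c['cy']],[0,0,1]]); c['E']=np.array(c['extrinsics']); return c
def ray(c,u,v):
    x,y=(u-c['cx'])/c['fx'],(v-c['cy'])/c['fy']; rd=np.hypot(x,y); r=rd
    for _ in range(20): r=rd/(1+c['k1']*r*r)
    s=r/rd if rd>0 else 1
    R,t=c['E'][:3,:3],c['E'][:3,3]
    return -R.T@t, R.T@np.array([x*s,y*s,1])
def onz(c,u,v,z):
    o,d=ray(c,u,v); return o+d*(z-o[2])/d[2]
def proj(c,p):
    q=c['E'][:3,:3]@np.array(p)+c['E'][:3,3]; a=q[:2]/q[2]; a=a*(1+c['k1']*a@a); return a[0]*c['fx']+c['cx'],a[1]*c['fy']+c['cy']
E
python3 - <<'E'
from h import *
for n in('scene','top'):
    c=cam(n); cv2.imwrite(f'pics/{n}0.png',c['img'][:,:,::-1]); o,_=ray(c,280,210); print(n,o,[onz(c,u,v,0).round(2) for u,v in((0,0),(559,0),(0,419),(559,419))])
s=manip.sense(); print(s['tcp_pos'],s['tcp_rot'],s['ft_force'],s['width'],s['time_s'])
E
```

```text
pics
scene [ 0.83294556 -0.49436376  0.74645293] [array([-1.25,  0.64,  0.  ]), array([1.05, 1.9 , 0.  ]), array([ 0.32, -0.54,  0.  ]), array([ 1.16, -0.1 ,  0.  ])]
top [0.30445197 0.03879807 1.27997634] [array([1.27, 0.73, 0.  ]), array([ 1.11, -0.86,  0.  ]), array([0.13, 0.72, 0.  ]), array([ 0.01, -0.61,  0.  ])]
[ 0.195352   -0.64575228  0.24764483] [-1.79931601e+02  5.92988694e-03  1.68330836e+01] [0.2281454  0.53066916 0.38643782] 0.9979393190475797 0.1
```

View pics/scene0.png

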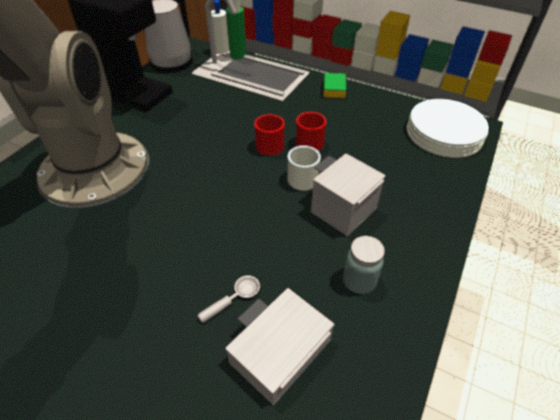

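View pics/top0.png

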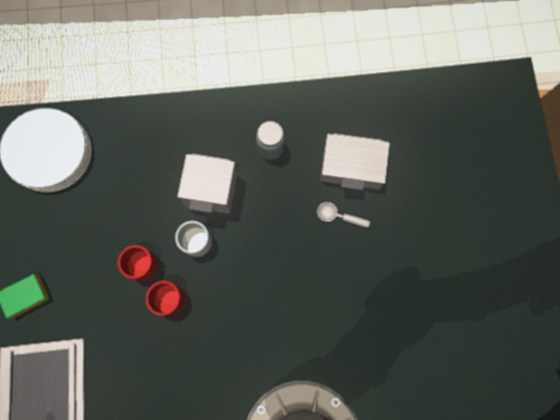

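The top view shows the tall tin's lid at about (208,182) with its lip at (208,207). The white cup is at (193,239), with red look-alikes at (137,262) and (164,298) to its left. The low tin is at (356,160), the jar at (270,139) and the spoon at (343,215). The free side is to the right (-y).

```bash
python3 - <<'E'
from h import *
c=cam('top'); im=c['img']; hsv=cv2.cvtColor(im,cv2.COLOR_RGB2HSV)
big=cv2.resize(im[120:330,100:400],None,fx=2.6,fy=2.6,interpolation=cv2.INTER_CUBIC); cv2.imwrite('pics/crop1.png',big[:,:,::-1])
m=((hsv[...,2]>150)&(hsv[...,1]<70)).astype(np.uint8); m[:115]=0;m[:,:100]=0;m[330:]=0
for k in cv2.findContours(m,cv2.RETR_EXTERNAL,cv2.CHAIN_APPROX_NONE)[0]:
    if cv2.contourArea(k)<60: continue
    r=cv2.minAreaRect(k); b=cv2.boxPoints(r); z=.11 if r[0][1]<195 and r[0][0]<300 else .08 if r[0][0]<250 else .06
    print(np.round(r[0]),cv2.contourArea(k),'z',z,onz(c,*r[0],z).round(3)); print([onz(c,*p,z)[:2].round(3).tolist() for p in b])
mr=((hsv[...,1]>150)&((hsv[...,0]<10)|(hsv[...,0]>170))&(hsv[...,2]>60)).astype(np.uint8)
for k in cv2.findContours(mr,cv2.RETR_EXTERNAL,cv2.CHAIN_APPROX_NONE)[0]:
    if cv2.contourArea(k)>100: q,r=cv2.minEnclosingCircle(k); print('red',q,r,onz(c,*q,.08).round(3))
E
```

```text
[191. 236.] 785.0 z 0.08 [0.517 0.224 0.08 ]
[[0.56, 0.261], [0.552, 0.182], [0.475, 0.187], [0.482, 0.265]]
[344. 214.] 372.5 z 0.06 [ 0.541 -0.163  0.06 ]
[[0.535, -0.094], [0.58, -0.106], [0.548, -0.232], [0.503, -0.219]]
[206. 179.] 2126.5 z 0.11 [0.653 0.174 0.11 ]
[[0.614, 0.247], [0.728, 0.22], [0.693, 0.1], [0.58, 0.129]]
[355. 158.] 2552.0 z 0.06 [ 0.686 -0.212  0.06 ]
[[0.649, -0.119], [0.762, -0.147], [0.723, -0.307], [0.612, -0.276]]
[270. 132.] 431.5 z 0.11 [0.758 0.004 0.11 ]
[[0.792, 0.031], [0.786, -0.03], [0.725, -0.023], [0.73, 0.037]]
red (164.48684692382812, 298.40789794921875) 19.074275970458984 [0.373 0.296 0.08 ]
red (137.38095092773438, 262.79364013671875) 19.965084075927734 [0.465 0.358 0.08 ]
```

View pics/crop1.png

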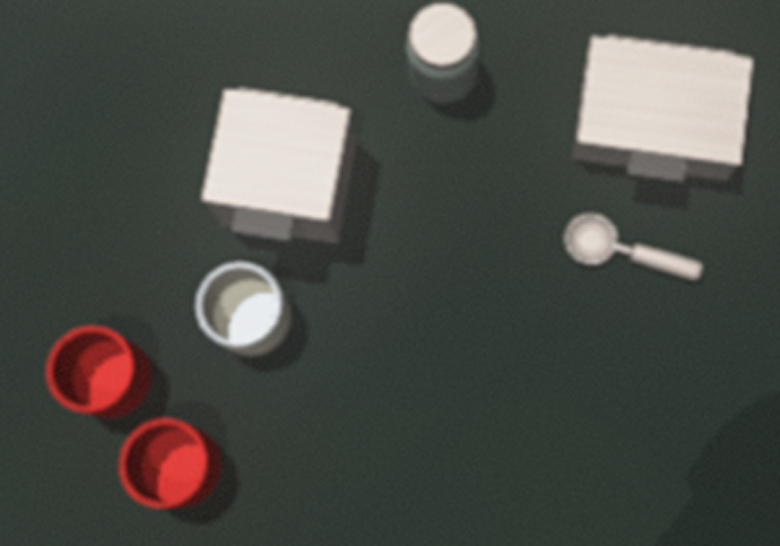

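The crop confirms the choice. The white cup's rim is at crop (240,306), right in front of the lip at crop (262,223), and the red cups are separate. I'll push the cup to the right.

```bash
cat >> h.py <<'E'
from scipy.spatial.transform import Rotation as Ro
C=np.array([.653,.174,0]); YAW=-15.5
def cad(x,y,z): return C+Ro.from_euler('z',YAW,degrees=True).apply([x,y,z])
def incad(p): return Ro.from_euler('z',-YAW,degrees=True).apply(np.array(p)-C)
def inc(p,tilt=0,yaw=YAW+90,base=None):
    "tool-frame increment to TCP p; tool y forward at yaw-90, tilted forward"
    s=manip.sense(); R0=Ro.from_euler('xyz',s['tcp_rot'],degrees=True)
    R1=Ro.from_euler('xyz',[180,0,yaw],degrees=True)*Ro.from_rotvec([-tilt,0,0],degrees=True)
    return R0.inv().apply(np.array(p)-s['tcp_pos']).dot(np.eye(3)*1000).round(1).tolist(),(R0.inv()*R1).as_rotvec(degrees=True).round(1).tolist()
E
python3 - <<'E'
from h import *
print(incad([.515,.223,0]),cad(-.15,.068,0))
print(inc([.5,-.3,.25]),inc(cad(-.15,.068,.2)))
E
```

```text
[-0.14607568  0.010339    0.        ] [0.52662764 0.27961263 0.        ]
([391.7, -242.8, -2.0], [-0.1, -0.0, -57.7]) ([585.0, -789.8, 48.5], [-0.1, -0.0, -57.7])
```

>>> {"op": "drive_tool", "data": {
  "increments": [
    {"offset": [50,-30,0],"angular": [0,0,-6]},
    {"offset": [100,-60,0],"angular": [0,0,-12]},
    {"offset": [150,-90,0],"angular": [0,0,-18]},
    {"offset": [200,-120,0],"angular": [0,0,-24]},
    {"offset": [250,-150,0],"angular": [0,0,-30]},
    {"offset": [300,-185,0],"angular": [0,0,-36]},
    {"offset": [350,-215,0],"angular": [0,0,-42]},
    {"offset": [390,-245,0],"angular": [0,0,-48]},
    {"offset": [410,-295,0],"angular": [0,0,-54]},
    {"offset": [430,-345,0],"angular": [0,0,-57.7]},
    {"offset": [450,-400,0],"angular": [0,0,-57.7]},
    {"offset": [470,-455,0],"angular": [0,0,-57.7]},
    {"offset": [490,-510,0],"angular": [0,0,-57.7]},
    {"offset": [505,-565,0],"angular": [0,0,-57.7]},
    {"offset": [525,-620,0],"angular": [0,0,-57.7]},
    {"offset": [545,-675,0],"angular": [0,0,-57.7]},
    {"offset": [565,-730,20],"angular": [0,0,-57.7]},
    {"offset": [585,-790,48],"angular": [0,0,-57.7]},
    {"offset": [585,-790,48],"angular": [0,0,-57.7]},
    {"offset": [585,-790,48],"angular": [0,0,-57.7]}
  ],
  "hand": 50,
  "force": 30
}}

```text
time_s: 2.65
tcp_pos: [0.5264, 0.2796, 0.1998]
tcp_rot: [-179.9, 0.0, 74.6]
ft_force: [0.7, -0.5, 0.6]
width: 0.501
grip_force: 0.0
```

```bash
python3 - <<'E'
from h import *
s=manip.sense(); print(np.round(s['joint_positions'],1))
c=cam('scene'); im=c['img'][90:330,150:470].copy()
cv2.imwrite('pics/s1.png',cv2.resize(im,None,fx=2.4,fy=2.4,interpolation=cv2.INTER_CUBIC)[:,:,::-1])
# consistency: project measured points in the scene view (crop px)
for n,p in dict(cup=[.515,.223,.08],lip=cad(-.081,0,.107),FL=cad(-.055,.06,.11),FR=cad(-.055,-.06,.11),BR=cad(.055,-.06,.11),BL=cad(.055,.06,.11)).items():
    u,v=proj(c,p); print(n,round((u-150)*2.4),round((v-90)*2.4))
E
```

```text
[ -7.7  23.2 -33.4 103.5  14.8  57.8 -62.5]
cup 368 156
lip 412 170
FL 472 151
FR 393 212
BR 488 272
BL 565 204
```

View pics/s1.png

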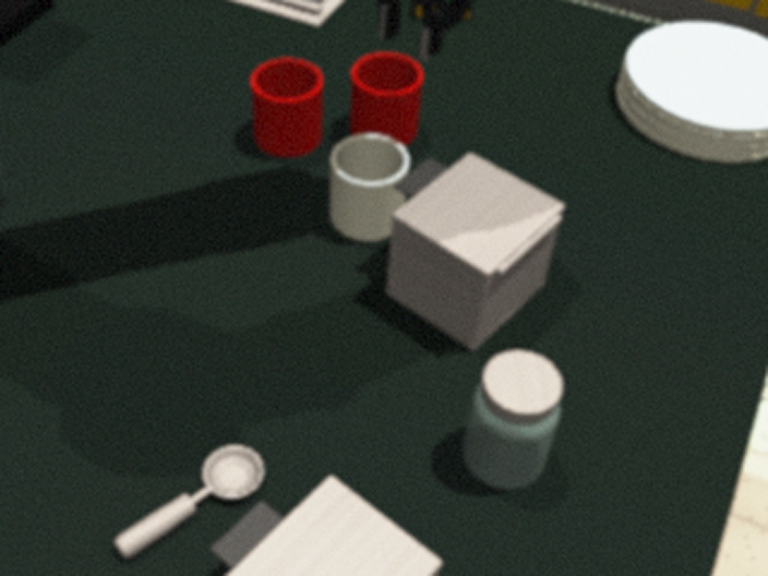

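The crop agrees with the measurements: cup rim at (370,157), lid corners at (472,152), (393,212), (488,272) and (565,204). Now I'll lower the tool beside the cup.

>>> {"op": "drive_tool", "data": {
  "increments": [
    {"offset": [0,0,50]},
    {"offset": [0,0,90]},
    {"offset": [0,0,120]},
    {"offset": [0,0,140]},
    {"offset": [0,0,155]},
    {"offset": [0,0,155]}
  ]
}}

```text
validation failed for argument at $.in...
```

>>> {"op": "drive_tool", "data": {
  "increments": [
    {"offset": [0,0,50],"angular": [0,0,0]},
    {"offset": [0,0,90],"angular": [0,0,0]},
    {"offset": [0,0,120],"angular": [0,0,0]},
    {"offset": [0,0,140],"angular": [0,0,0]},
    {"offset": [0,0,155],"angular": [0,0,0]},
    {"offset": [0,0,155],"angular": [0,0,0]}
  ]
}}

```text
time_s: 3.45
tcp_pos: [0.5267, 0.2791, 0.0451]
tcp_rot: [-180.0, 0.0, 74.5]
ft_force: [0.4, -0.2, -0.1]
width: 0.5
grip_force: 0.0
```

>>> {"op": "drive_tool", "data": {
  "increments": [
    {"offset": [-5,0,0],"angular": [0,0,0]},
    {"offset": [-10,0,0],"angular": [0,0,0]},
    {"offset": [-14,0,0],"angular": [0,0,0]},
    {"offset": [-18,0,0],"angular": [0,0,0]},
    {"offset": [-23,0,0],"angular": [0,0,0]},
    {"offset": [-28,0,0],"angular": [0,0,0]},
    {"offset": [-33,0,0],"angular": [0,0,0]},
    {"offset": [-38,0,0],"angular": [0,0,0]},
    {"offset": [-43,0,0],"angular": [0,0,0]},
    {"offset": [-48,0,0],"angular": [0,0,0]}
  ]
}}

```text
time_s: 4.7
tcp_pos: [0.5137, 0.233, 0.0453]
tcp_rot: [-180.0, -0.0, 74.5]
ft_force: [1.3, 1.3, 1.0]
width: 0.499
grip_force: 0.0
```

Contact of about 1.5 N, as expected. I'll keep pushing.

>>> {"op": "drive_tool", "data": {
  "increments": [
    {"offset": [-6,0,0],"angular": [0,0,0]},
    {"offset": [-12,0,0],"angular": [0,0,0]},
    {"offset": [-18,0,0],"angular": [0,0,0]},
    {"offset": [-24,0,0],"angular": [0,0,0]},
    {"offset": [-30,0,0],"angular": [0,0,0]},
    {"offset": [-36,0,0],"angular": [0,0,0]},
    {"offset": [-42,0,0],"angular": [0,0,0]},
    {"offset": [-48,0,0],"angular": [0,0,0]},
    {"offset": [-54,0,0],"angular": [0,0,0]},
    {"offset": [-60,0,0],"angular": [0,0,0]},
    {"offset": [-66,0,0],"angular": [0,0,0]},
    {"offset": [-72,0,0],"angular": [0,0,0]},
    {"offset": [-78,0,0],"angular": [0,0,0]},
    {"offset": [-84,0,0],"angular": [0,0,0]},
    {"offset": [-90,0,0],"angular": [0,0,0]},
    {"offset": [-95,0,0],"angular": [0,0,0]},
    {"offset": [-100,0,0],"angular": [0,0,0]},
    {"offset": [-104,0,0],"angular": [0,0,0]},
    {"offset": [-107,0,0],"angular": [0,0,0]},
    {"offset": [-107,0,0],"angular": [0,0,0]}
  ]
}}

```text
time_s: 7.2
tcp_pos: [0.4852, 0.1298, 0.0453]
tcp_rot: [-180.0, 0.0, 74.5]
ft_force: [-0.5, 0.7, -0.4]
width: 0.5
grip_force: 0.0
```

>>> {"op": "drive_tool", "data": {
  "increments": [
    {"offset": [5,0,0],"angular": [0,0,0]},
    {"offset": [12,0,0],"angular": [0,0,0]},
    {"offset": [20,0,0],"angular": [0,0,0]},
    {"offset": [20,0,0],"angular": [0,0,0]}
  ]
}}

```text
time_s: 7.7
tcp_pos: [0.4908, 0.1504, 0.0454]
tcp_rot: [180.0, -0.0, 74.6]
ft_force: [0.3, -0.3, -0.5]
width: 0.501
grip_force: 0.0
```

```bash
python3 - <<'E'
from h import *
s=manip.sense(); print(s['tcp_pos'],incad(s['tcp_pos']))
for n,o in(('scene',(130,90)),('top',(120,100))):
    c=cam(n); im=c['img'][o[1]:o[1]+200,o[0]:o[0]+260]
    cv2.imwrite(f'pics/{n}2.png',cv2.resize(im,None,fx=3,fy=3,interpolation=cv2.INTER_CUBIC)[:,:,::-1])
    for q,p in dict(lip=cad(-.081,0,.107),FL=cad(-.055,.06,.11),FR=cad(-.055,-.06,.11),cup=cad(-.15,-.13,.08)).items():
        u,v=proj(c,p); print(n,q,round((u-o[0])*3),round((v-o[1])*3))
E
```

```text
[0.49078731 0.15042613 0.04536293] [-0.15001325 -0.06606595  0.04536293]
scene lip 576 213
scene FL 650 189
scene FR 551 265
scene cup 395 279
top lip 238 331
top FL 172 288
top FR 316 312
top cup 380 446
```

View pics/scene2.png

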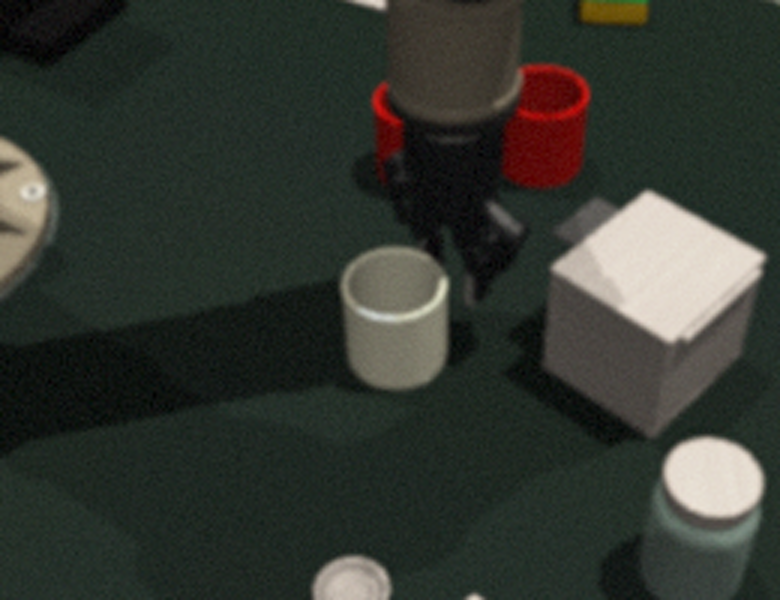

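The picture shows the cup upright at (395,285), about 137 mm right of the tin's centre line. The tin hasn't moved: its front corners are still at (650,190) and (551,265). Next I rise, close the hand and tilt.

>>> {"op": "drive_tool", "data": {
  "increments": [
    {"offset": [20,0,-50],"angular": [0,0,0]},
    {"offset": [40,0,-100],"angular": [0,0,0]},
    {"offset": [60,-10,-140],"angular": [0,0,0]},
    {"offset": [76,-20,-165],"angular": [-8,0,0]},
    {"offset": [76,-20,-165],"angular": [-16,0,0]},
    {"offset": [76,-20,-165],"angular": [-24,0,0]},
    {"offset": [76,-20,-165],"angular": [-32,0,0]},
    {"offset": [76,-20,-165],"angular": [-40,0,0]},
    {"offset": [76,-20,-165],"angular": [-45,0,0]},
    {"offset": [76,-20,-165],"angular": [-45,0,0]}
  ],
  "hand": 0
}}

```text
time_s: 9.05
tcp_pos: [0.4906, 0.2282, 0.2094]
tcp_rot: [135.1, 0.1, 74.7]
ft_force: [0.3, 0.4, -0.3]
width: -0.002
grip_force: 0.0
```

```bash
python3 - <<'E'
from h import *
s=manip.sense(); print(np.round(s['joint_positions'],1),incad(s['tcp_pos']).round(4))
for t in (40,45,50):
    a=np.radians(t); z=np.array([np.sin(a),0,-np.cos(a)]); y=np.array([np.cos(a),0,np.sin(a)])
    corner=np.array([-.069,.005,.085]); tcp=corner-.017*z-.0145*y; print(t,tcp.round(4),inc(cad(*tcp),t), inc(cad(*(tcp+[-.05,0,0])),t))
E
```

```text
[ -27.9   11.7  -30.6  131.7   72.6   51.4 -127.8] [-0.171   0.0089  0.2094]
40 [-0.091   0.005   0.0887] ([-3.9, -28.6, 142.0], [4.9, -0.0, 0.2]) ([-3.7, -64.0, 106.7], [4.9, -0.0, 0.2])
45 [-0.0913  0.005   0.0868] ([-3.9, -30.2, 143.2], [-0.1, -0.0, 0.2]) ([-3.7, -65.6, 107.9], [-0.1, -0.0, 0.2])
50 [-0.0913  0.005   0.0848] ([-3.8, -31.6, 144.5], [-5.1, -0.0, 0.2]) ([-3.7, -67.0, 109.2], [-5.1, -0.0, 0.2])
```

>>> {"op": "drive_tool", "data": {
  "increments": [
    {"offset": [-4,-20,30],"angular": [0,0,0]},
    {"offset": [-4,-45,70],"angular": [0,0,0]},
    {"offset": [-4,-65,108],"angular": [0,0,0]},
    {"offset": [-4,-65,108],"angular": [0,0,0]},
    {"offset": [-4,-55,118],"angular": [0,0,0]},
    {"offset": [-4,-45,128],"angular": [0,0,0]},
    {"offset": [-4,-37,136],"angular": [0,0,0]},
    {"offset": [-4,-30,143],"angular": [0,0,0]},
    {"offset": [-4,-30,143],"angular": [0,0,0]}
  ]
}}

```text
time_s: 10.18
tcp_pos: [0.5682, 0.2023, 0.0884]
tcp_rot: [135.0, -0.0, 74.5]
ft_force: [-0.4, -0.1, 0.9]
width: -0.001
grip_force: 0.0
```

```bash
python3 - <<'E'
from h import *
s=manip.sense(); print(np.round(s['joint_positions'],1),incad(s['tcp_pos']).round(4),s['tcp_rot'],s['ft_force'])
R=Ro.from_euler('z',-YAW,degrees=True)*Ro.from_euler('xyz',s['tcp_rot'],degrees=True)
p0=incad(s['tcp_pos'])+R.apply([0,.0145,.017]); print('corner',p0)
for th in range(0,106,5):
    a=np.radians(th); p=np.array([.055-.122*np.cos(a),p0[1],.105+.122*np.sin(a)]); print(th,(R.inv().apply(p-p0)*1000).round(0))
c=cam('scene'); o=(280,110); im=c['img'][o[1]:o[1]+150,o[0]:o[0]+200]
cv2.imwrite('pics/s3.png',cv2.resize(im,None,fx=4,fy=4,interpolation=cv2.INTER_CUBIC)[:,:,::-1])
E
```

```text
[ -25.2   28.9  -23.7  130.4   96.7   48.9 -145.6] [-0.0893  0.0047  0.0884] [ 1.34972460e+02 -2.07107574e-02  7.44684416e+01] [-0.39126599 -0.11725523  0.9198963 ]
corner [-0.06699807  0.0046457   0.08660438]
0 [  0.  13. -13.]
5 [  0.  21. -20.]
10 [  0.  29. -27.]
15 [  0.  38. -32.]
20 [  0.  48. -37.]
25 [  0.  58. -41.]
30 [  0.  68. -45.]
35 [  0.  78. -47.]
40 [  0.  89. -48.]
45 [  0.  99. -49.]
50 [  0. 110. -48.]
55 [  0. 120. -47.]
60 [  0. 131. -45.]
65 [  0. 141. -41.]
70 [  0. 151. -37.]
75 [  0. 160. -32.]
80 [  0. 169. -27.]
85 [  0. 178. -20.]
90 [  0. 186. -13.]
95 [  0. 193.  -5.]
100 [  0. 199.   3.]
105 [  0. 205.  12.]
```

View pics/s3.png

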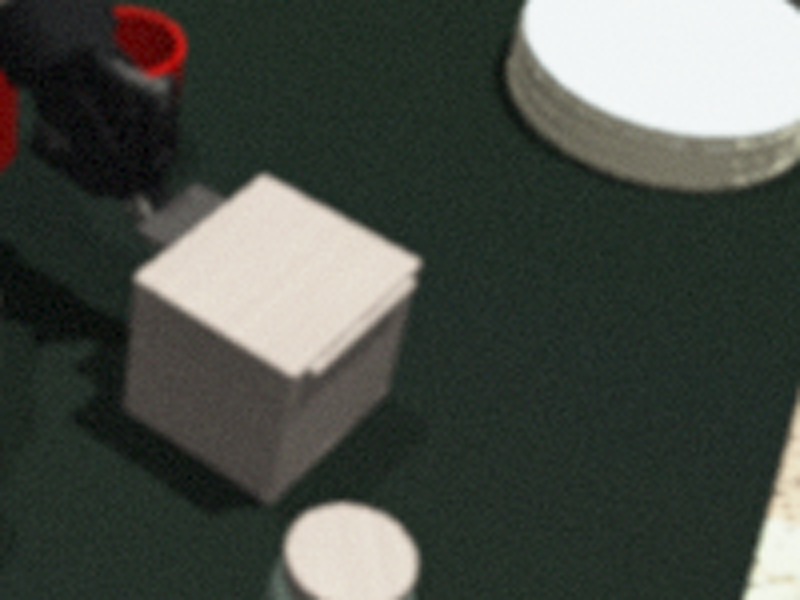

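The fingertip is just below and in front of the lip: tip at crop (145,210), lip at (185,210). I lift in stages and watch the forces.

>>> {"op": "drive_tool", "data": {
  "increments": [
    {"offset": [0,7,-7],"angular": [0,0,0]},
    {"offset": [0,13,-13],"angular": [0,0,0]},
    {"offset": [0,21,-20],"angular": [0,0,0]},
    {"offset": [0,29,-27],"angular": [0,0,0]},
    {"offset": [0,38,-32],"angular": [0,0,0]},
    {"offset": [0,48,-37],"angular": [0,0,0]},
    {"offset": [0,58,-41],"angular": [0,0,0]},
    {"offset": [0,68,-45],"angular": [0,0,0]},
    {"offset": [0,68,-45],"angular": [0,0,0]}
  ]
}}

```text
time_s: 11.35
tcp_pos: [0.5838, 0.1984, 0.1691]
tcp_rot: [134.9, -0.1, 74.5]
ft_force: [-0.5, 0.9, 0.3]
width: 0.0
grip_force: 0.2
```

```bash
python3 - <<'E'
from h import *
s=manip.sense(); print(np.round(s['joint_positions'],1),incad(s['tcp_pos']).round(4),s['tcp_rot'],s['ft_force'])
c=cam('scene'); o=(280,110); im=c['img'][o[1]:o[1]+150,o[0]:o[0]+200]
cv2.imwrite('pics/s4.png',cv2.resize(im,None,fx=4,fy=4,interpolation=cv2.INTER_CUBIC)[:,:,::-1])
E
```

```text
[ -22.9   19.7  -23.8  127.6   85.1   45.4 -130. ] [-0.0732  0.005   0.1691] [ 1.34928230e+02 -6.89878259e-02  7.44990655e+01] [-0.45180874  0.92139347  0.3422403 ]
```

View pics/s4.png

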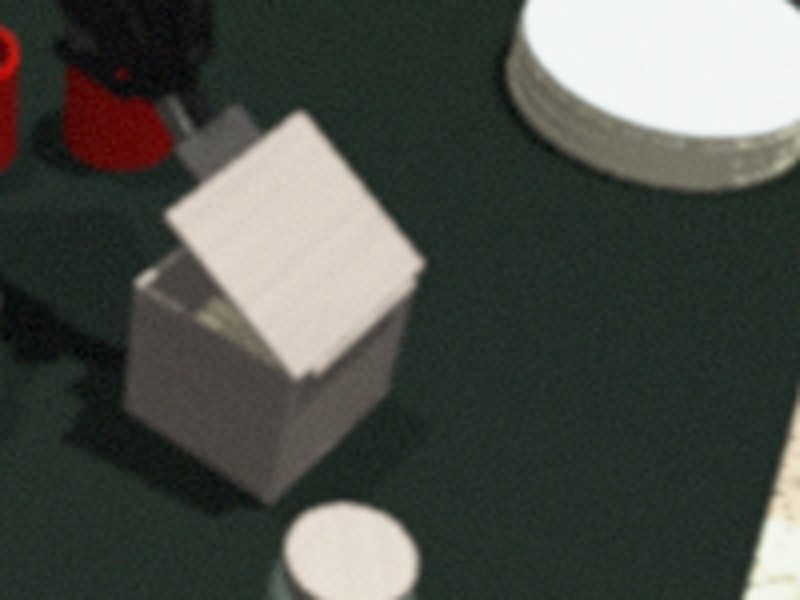

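The lid is riding up on the finger at about 35°, the tin is in place and the forces are under 1 N. I continue along the arc, slowing near the top.

>>> {"op": "drive_tool", "data": {
  "increments": [
    {"offset": [0,10,-2],"angular": [0,0,0]},
    {"offset": [0,21,-3],"angular": [0,0,0]},
    {"offset": [0,31,-4],"angular": [0,0,0]},
    {"offset": [0,42,-3],"angular": [0,0,0]},
    {"offset": [0,52,-2],"angular": [0,0,0]},
    {"offset": [0,63,0],"angular": [0,0,0]},
    {"offset": [0,73,4],"angular": [0,0,0]},
    {"offset": [0,83,8],"angular": [0,0,0]},
    {"offset": [0,92,13],"angular": [0,0,0]},
    {"offset": [0,101,18],"angular": [0,0,0]},
    {"offset": [0,106,22],"angular": [0,0,0]},
    {"offset": [0,110,25],"angular": [0,0,0]},
    {"offset": [0,114,28],"angular": [0,0,0]},
    {"offset": [0,118,32],"angular": [0,0,0]},
    {"offset": [0,122,36],"angular": [0,0,0]},
    {"offset": [0,125,40],"angular": [0,0,0]},
    {"offset": [0,128,44],"angular": [0,0,0]},
    {"offset": [0,131,48],"angular": [0,0,0]},
    {"offset": [0,134,52],"angular": [0,0,0]},
    {"offset": [0,134,52],"angular": [0,0,0]}
  ]
}}

```text
time_s: 13.9
tcp_pos: [0.7103, 0.1631, 0.2258]
tcp_rot: [135.0, -0.0, 74.5]
ft_force: [0.1, -0.5, -0.4]
width: 0.002
grip_force: 0.0
```

```bash
python3 - <<'E'
from h import *
s=manip.sense(); print(np.round(s['joint_positions'],1),incad(s['tcp_pos']).round(4),s['tcp_rot'],s['ft_force'])
c=cam('scene'); o=(260,60); im=c['img'][o[1]:o[1]+200,o[0]:o[0]+260]
cv2.imwrite('pics/s5.png',cv2.resize(im,None,fx=3,fy=3,interpolation=cv2.INTER_CUBIC)[:,:,::-1])
E
```

```text
[ -15.1   21.1  -19.6  114.5   78.1   38.9 -109.1] [0.0581 0.0048 0.2258] [ 1.35007218e+02 -7.58068667e-04  7.45031881e+01] [ 0.1107309  -0.51804643 -0.40742963]
```

View pics/s5.png

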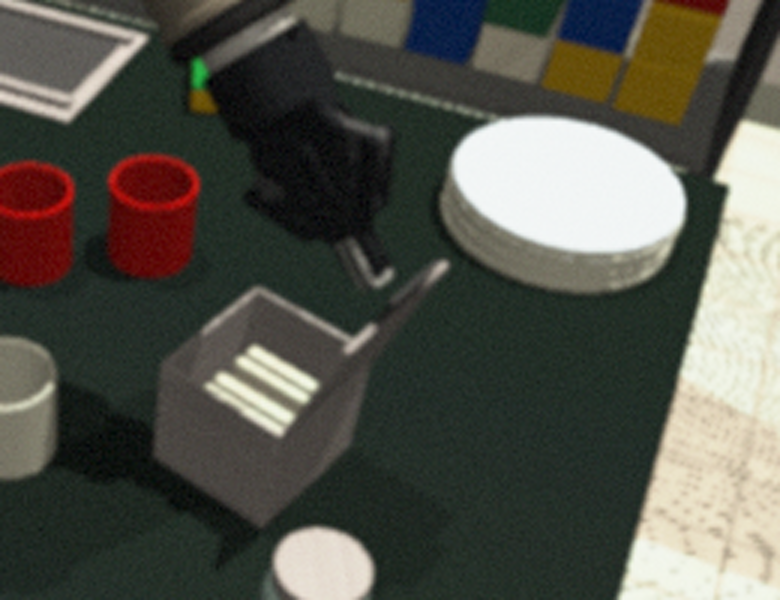

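The lid has fallen back open past the fingertip: its edge is at (445,265) and the tip at (385,280). I back away along the tool axis.

>>> {"op": "drive_tool", "data": {
  "increments": [
    {"offset": [0,0,-20],"angular": [0,0,0]},
    {"offset": [0,0,-50],"angular": [0,0,0]},
    {"offset": [0,0,-80],"angular": [0,0,0]},
    {"offset": [0,0,-100],"angular": [0,0,0]},
    {"offset": [0,0,-100],"angular": [0,0,0]},
    {"offset": [0,0,-100],"angular": [0,0,0]},
    {"offset": [0,0,-100],"angular": [0,0,0]},
    {"offset": [0,0,-100],"angular": [0,0,0]},
    {"offset": [0,0,-100],"angular": [0,0,0]},
    {"offset": [0,0,-100],"angular": [0,0,0]}
  ]
}}

```text
time_s: 15.2
tcp_pos: [0.6419, 0.1822, 0.2965]
tcp_rot: [135.0, 0.0, 74.5]
ft_force: [0.4, -0.2, 0.3]
width: -0.006
grip_force: 0.0
```

```bash
python3 - <<'E'
from h import *
c=cam('scene'); im=c['img'][90:300,240:470]
cv2.imwrite('pics/s6.png',cv2.resize(im,None,fx=2.8,fy=2.8)[:,:,::-1])
E
```

```text
(no output)
```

View pics/s6.png

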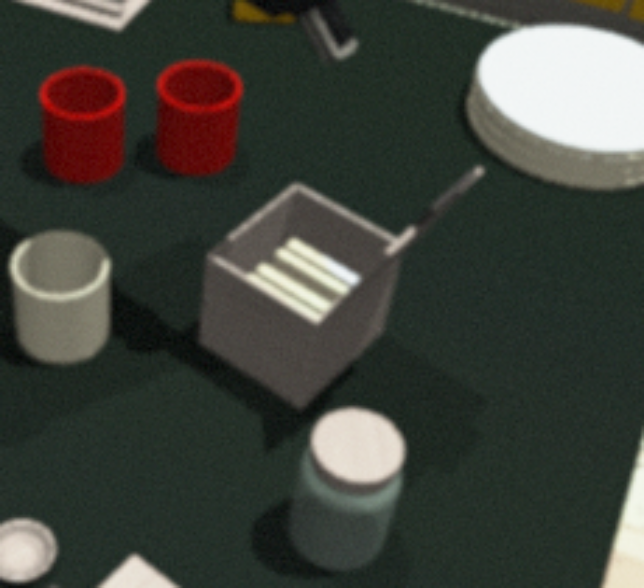

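The lid rests open at (440,210), the cup stands upright at (60,295), and the jar and spoon look undisturbed.

```bash
python3 -c "
from rig import manip
print(manip.close_job())"
```

```text
the job is handed in; nothing more can be done
None
```

The job is handed in (no verdict came back): the white cup stands upright about 137 mm to the right of the tall tin's centre line, and the tin's lid lies open by itself.

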